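Hold a round seal stone in the carving bed

ROBOT

A 7-joint arm with a two-finger parallel gripper is mounted at the origin on the work surface. World frame = base frame: x ahead of the robot, y to its left, z up, the work surface at z = 0. Lengths are in mm, angles in rad, forces in N, time in s.
With the tool pointing down it reaches from about 400 to 875 mm from the base axis. Payload 4.4 kg.
Tool frame: the origin (TCP) lies midway between the tips of the shut fingers; the grasp point (between the pads) lies 19 mm behind it; z points along the fingers, y is the line along which they close (so a half turn about z gives the same grasp; the last joint's range is limited). The gripper opens to 85 mm and grips with 20 to 120 N. Pads are 22 mm wide; open, the fingers measure 114 mm over their backs; the gripper's body (76 mm by 85 mm) begins 54 mm behind the grasp point. The pads swing forward as they close: fully open they stand 13 mm farther back than shut.
Start: joints at [-1.384, 0.628, 0.038, 1.517, -0.027, 0.996, -0.02], TCP at [162.55, 629.361, 231.313] pointing down, gripper open.
Joint ranges: [-3.06, 3.06], [-0.37, 2.12], [-1.25, 1.32], [0.18, 2.47], [-1.1, 4.24], [0.23, 1.98], [-2.94, 2.94]. Speed limits (rad/s): [2.57, 2.57, 3.14, 3.14, 3.14, 3.14, 3.14].

INTERFACE

Orientations are given as [roll, pitch, yaw] about the fixed x, y, z axes, in that order (R = Rz(yaw) Ry(pitch) Rx(roll)).
In Python, from cell import telemetry, eyes, ctrl, finder gives the robot as it stands.
- The arm moves only by the tool move_arm, never from a script. Its argument "steps" is a list of rows, each a list of 7 numbers: the turn, a rotation vector about the world's x, y, z in degrees, then the shift along the world's x, y, z in m, then the finger opening in m, from 0 to 0.0854. A call has 1 to 5 rows; each row shifts and turns the commanded pose from where the row before left it; what a row does not reach is not made up. A row lasts 1/10 s, in which the tool goes at most 50 mm and 8.59 degrees, less where a joint would pass 70% of its speed; a pose out of reach is approached as far as the arm can. A call with a gripper value outside its range is refused whole. The fingers move at their own pace and stop on an object; the grip force is fixed at half the most. Time passes only in rows, so rows that do not move let the fingers close. It gives the time, the measured TCP pose, the force, the opening and the grip force at its end, in the units of the state.
- telemetry.read_state(): the state, without advancing time (a new reading comes with each control period).
- eyes.get_image(name): name is "scene" or "top" or "wrist"; returns (picture, depth): 480x640x3 uint8, blue, green, red; 480x640 float32, mm along the optical axis (not along the pixel's ray), 0 where there is no reading.
- eyes.calibration(name): a dict with "fx", "fy", "cx", "cy" (pixels), "distortion" ([k1, k2, p1, p2, k3] as OpenCV has them; the pictures are not rectified), "position" and "attitude" of the camera in the world. Camera axes: x right, y down, z forward; pixel columns grow to the right and rows downward; lengths in mm; the calibration is good to about 2 mm. A picture is of the moment at which its call begins: read the wrist's pose just before it. calibration takes no time and is no camera call; for the wrist camera it gives the pose at the moment of the call.
- ctrl.finish_job(): hands the job in; it is judged then, once.
Trained networks look in the newest picture that a camera, given by its name, has taken for a name from the list of things; names that differ only in an ending like _2 or _b are one class to them, and where a whole thing is asked for, a point or a joint stands for the part that bears it (a point fixed in the world has none). Each returns a list of dicts, best first, with "confidence" (0 to 1); they miss things now and then, are a little off and sometimes report something else, mostly with a low value. They report only what shows in the picture. A call takes as long as a camera call. They do not tell look-alikes from the thing itself.
- finder.boxes_of(camera, name): "location" ([x, y, z] in mm, in the coordinates of the camera as it stood for that picture, good to about 4 mm: the middle of the surface that is visible of it).
- finder.cut_out(camera, name): "mask" (480x640 bool, what is visible of it).
- finder.pinpoint(camera, name): "location" ([x, y, z] in mm, in the coordinates of the camera as it stood for that picture, good to about 4 mm: a listed point, or the origin of a listed thing).
The state is a dict: "clock": time; "qpos": joint angles; "qd": joint speeds; "tau": joint torques, N m; "eef_pos": TCP position; "tool_rot": TCP orientation; "force": force on the tool from outside, world axes, zero at the start; "torque": the same for the moment, N m; "width": finger opening in mm; "gripper_force": force on a finger pad.
Only numpy, scipy, OpenCV 4.12 (cv2) and the standard library are available. Lean on these libraries where they do the work, as an engineer would, in place of code of your own. Each camera call takes 0.05 s, during which the arm holds its last target. There are 200 camera calls.

TASK

Lift the round seal stone off its rest and lay it in the V-groove of the carving bed, knob end up against the bed's end stop, without dropping it. Then press it firmly down into the groove, with a push of about one and a half kilograms, so that it bears evenly on both sloping cheeks, and finish while still holding it pressed there with the fingers, ready for the carver. Leave the ink slab, the blue case and the square seal where they are.

Things in the scene. Friction and masses are not known exactly. Their poses are not given: they have to be found in the camera images.
- stone: the round seal stone, pale polished stone, loose, about 0.26 kg: a level cylinder 32 mm in diameter, 110 mm long, with a ball-shaped knob (24 mm in diameter, standing out 20 mm) on one end; the other end is flat. Origin on the axis, midway along the 110 mm; x runs along the axis towards the knob. Starts on the rest, its axis 36 mm above the table
- knob_tip (a point): the outermost point of the stone's knob, on its axis, 75 mm from the stone's origin along its x
- rest: light-wood rest the stone starts on, fixed: base plate 120 x 60 x 6 mm and, at x = -42 and +42 mm, two cross bars 12 mm thick, tops 20 mm above the table, with nubs at both ends that rise to 31 mm, 36 mm apart, so the stone cannot roll. The 72 mm between the bars is free for fingers. Origin under its centre, at table height; x along the stone, z up
- bed: wooden carving bed, fixed: base plate 150 x 64 x 12 mm (x from -61 to +89 mm), a 90-degree V-groove along x and an end stop at the +x end. The groove is two V supports, 25 mm long and 54 mm wide, at x = -37.5 and +37.5 mm, upper edges 47 mm above the table; the 50 mm between them is free for fingers down to the base plate. Origin at table height below the groove's middle; z up
- cheek_left: the sloping 45-degree face pieces of the groove on the bed's +y side (two pieces, one on each V support), rigid pale wood; its origin and axes are those of the bed
- cheek_right: the same on the bed's -y side; its origin and axes are those of the bed
- bed_seat (a point): where the stone's origin lies when it is seated on both cheeks with its knob against the stop: 50 mm above the table over the bed's origin; axes as the bed's, so the stone's x (knob) must point along +x
- bed_stop (a point): the point of the end stop's inner face that the knob's tip touches, 75 mm from bed_seat along the bed's x; the stop is a rigid upright board 12 mm thick, 50 mm wide, with its top 64 mm above the table; axes as the bed's
- inkstone: bystander: grey slate ink slab, 100 x 150 x 22 mm with a sunken top, loose; origin under its centre
- case: bystander: blue brocade case, 90 x 130 x 35 mm, loose; origin under its centre
- square_seal: bystander: upright square seal of the same pale stone, 26 x 26 mm, 85 mm high with its knob, loose; origin under its centre
Mind the look-alikes: they are no part of the job. What is shaped like the stone but brown or yellow is not meant.

How it is judged (in metres and radians):
On the way, in this order (a step that is already met when the one before it is completed fails the run):
1. the stone is lifted clear of its rest in the fingers (height (world z) of stone above 0.065 m and contact force between stone and rest below 0.05 N and contact force between the fingers and stone above 1 N), for 0.1 s.
2. the stone lies in the groove with its knob at the stop (y of stone in the frame of bed_seat between -0.003 and 0.003 m and z of stone in the frame of bed_seat between -0.003 and 0.003 m and angle between the x axis of stone and the x axis of bed, either way round below 0.06 rad and x of knob_tip in the frame of bed_stop above -0.005 m), for 0.1 s.
At the end, for the whole second after the job is handed in: The stone is still in the groove: within 3 mm of bed_seat sideways and in height, within 0.06 rad of the groove, knob tip at most 5 mm short of the stop; the fingers still push on it (over 2 N) and it presses on each cheek with over 4 N (its weight alone gives about 2 N) (all of step 2 and contact force between stone and cheek_left above 4 N and contact force between stone and cheek_right above 4 N and contact force between the fingers and stone above 2 N and linear speed of stone below 0.02 m/s); the arm keeps its last pose, push and grip.
It fails at once if the stone is let go in the air, more than 20 mm above its seat (height (world z) of stone above 0.07 m and contact force between anything else and stone below 0.01 N).
It fails at once if the ink slab is pushed more than 20 mm (distance of inkstone from where it was at the start of the episode above 0.02 m).
It fails at once if the blue case is pushed more than 20 mm (distance of case from where it was at the start of the episode above 0.02 m).
It fails at once if the square seal is pushed more than 20 mm (distance of square_seal from where it was at the start of the episode above 0.02 m).
It also fails if it takes over 42 s, if anything falls off the work surface, if the arm or the gripper's body presses on something with over 40 N, if the wrist force passes 120 N, or if a joint passes its speed limit or range.

## Working session

There is one attempt and no reset: what is moved stays moved. The work goes in short steps, Python scripts to look and compute and a tool call to move; the robot and the scene stay as the last step left them, time stands still between calls to the robot, and variables do not carry over. Pictures are saved under pics/ and viewed, at most 10 in all, crops included, and the job is handed in when it is done.

Besides the shell and the picture viewer there is one more tool, called after "Emit:" as name(argument=value, ...), one argument or row to a line, values as JSON. move_arm: Moves the arm, as the interface text tells. Its arguments: {"type":"object","properties":{"steps":{"type":"array"}},"required":["steps"]}

```bash
mkdir -p pics; ls; cat > h.py <<'E'
import numpy as np, cv2
from cell import telemetry, eyes, ctrl, finder
from scipy.spatial.transform import Rotation as R
def cal(n):
    c=eyes.calibration(n); K=np.array([[c['fx'],0,c['cx']],[0,c['fy'],c['cy']],[0,0,1.]])
    a=np.array(c['attitude'],float); M=a if a.shape==(3,3) else R.from_euler('xyz',a).as_matrix()
    return K,np.array(c['distortion'],float),np.array(c['position'],float),M
def unproj(n,uv,depth,C=None):
    K,d,p,M=C or cal(n); uv=np.array(uv,float).reshape(-1,1,2)
    r=cv2.undistortPoints(uv,K,d).reshape(-1,2); z=np.array(depth,float).reshape(-1,1)
    return (np.hstack([r,np.ones((len(r),1))])*z)@M.T+p
def w(n,loc,C=None):
    K,d,p,M=C or cal(n); return M@np.array(loc)+p
E
python3 - <<'E'
from h import *
s=telemetry.read_state();print(s)
for n in ('scene','top','wrist'):
    C=cal(n);print(n,eyes.calibration(n)); im,d=eyes.get_image(n); cv2.imwrite(f'pics/{n}0.png',im); np.save(f'{n}0.npy',d)
    for t in ('stone','rest','bed','bed_seat','bed_stop','knob_tip','inkstone','case','square_seal'):
        print(n,t,[(np.round(w(n,o['location'],C)),round(o['confidence'],2)) for o in finder.pinpoint(n,t)[:4]])
E
```

```text
pics
{'clock': 0.0, 'qpos': array([-1.38380317,  0.62932559,  0.03844218,  1.51834193, -0.02702175,
        0.99630461, -0.02004209]), 'qd': array([ 3.40430216e-04,  1.96909131e-03,  1.60432718e-03, -1.62512412e-03,
       -1.21937400e-03, -7.94025452e-05, -2.90127674e-04]), 'tau': array([ 2.32822640e-05, -5.63385451e+01,  1.22540798e+00, -1.93444526e+01,
        1.07167845e-02,  1.06843770e-02, -1.22824750e-05]), 'eef_pos': array([162.38342228, 628.75885599, 230.41073477]), 'tool_rot': array([-3.13973092e+00,  5.00507918e-06,  2.88874598e+00]), 'force': array([-0.30099441, -0.40427761, -0.8411815 ]), 'torque': array([0.01500527, 0.04742001, 0.01619694]), 'gripper_force': 0.0, 'width': 85.20593034204026}
scene {'fx': 459.17573731827014, 'fy': 459.17573731827014, 'cx': 317.89791505570855, 'cy': 247.31732514630662, 'distortion': array([-0.02919559,  0.        ,  0.        ,  0.        ,  0.        ]), 'position': array([1172.8649348 ,  196.04867268,  704.51001117]), 'attitude': array([-2.33757808,  0.01846282,  1.9608711 ])}
scene stone [(array([ 382., -225.,   17.]), 0.95), (array([ 4
[... 1339 characters left out ...]
top inkstone [(array([754.,  12.,   3.]), 0.73)]
top case [(array([741., 207.,   4.]), 0.83), (array([ 546., -230.,    1.]), 0.51), (array([ 543., -236.,   38.]), 0.39)]
top square_seal [(array([ 738., -201.,    1.]), 0.87)]
wrist {'fx': 412.9206998958047, 'fy': 412.9206998958047, 'cx': 314.71335201308017, 'cy': 239.35990133698857, 'distortion': array([0.01211054, 0.        , 0.        , 0.        , 0.        ]), 'position': array([ 86.78019038, 648.94984545, 372.45967828]), 'attitude': array([ 2.83256375e+00, -1.98504129e-03,  1.31696637e+00])}
wrist stone []
wrist rest []
wrist bed []
wrist bed_seat []
wrist bed_stop []
wrist knob_tip []
wrist inkstone []
wrist case []
wrist square_seal []
```

```bash
python3 - <<'E'
from h import *
print(telemetry.read_state()['clock'])
for n in ('top','scene'):
    d=np.load(n+'0.npy'); C=cal(n)
    for t in ('stone','bed','rest'):
        for o in finder.cut_out(n,t)[:3]:
            m=o['mask']&(d>0); v,u=np.nonzero(m); P=unproj(n,np.c_[u,v],d[m],C)
            z=P[:,2]; c=P.mean(0); 
            if t=='bed': print(' bed',np.round(c,1),np.percentile(z,[5,50,95]).round(1))
            zz=P[z>np.percentile(z,97)-12] if t=='stone' else P
            q=zz[:,:2]-zz[:,:2].mean(0); U,S,V=np.linalg.svd(q,full_matrices=False); a=q@V[0]; b=q@V[1]
            print(n,t,round(o['confidence'],2),'px',u.mean().round(),v.mean().round(),'mid',(zz[:,:2].mean(0)+V[0]*(a.max()+a.min())/2+V[1]*(b.max()+b.min())/2).round(1),'yaw',np.degrees(np.arctan2(V[0,1],V[0,0])).round(1),'len',np.ptp(a).round(1),np.ptp(b).round(1),'ztop',np.percentile(z,[2,97]).round(1))
a=cv2.imread('pics/top0.png'); cv2.imwrite('pics/top_v.png',a)
b=cv2.imread('pics/scene0.png')
K,D,p,M=cal('scene')
u,_=cv2.projectPoints(np.array([[545.,-230,30]]),cv2.Rodrigues(M.T)[0],-M.T@p,K,D); u=u.ravel().astype(int);print(u)
x,y=np.clip(u-[80,60],0,[480,360]); cv2.imwrite('pics/crop.png',cv2.resize(b[y:y+120,x:x+160],(800,600),interpolation=cv2.INTER_CUBIC))
E
```

```text
1.5
top stone 0.82 px 407.0 255.0 mid [ 546.6 -225.7] yaw -125.3 len 127.3 30.5 ztop [18.4 55.6]
top stone 0.68 px 497.0 287.0 mid [ 489.3 -413. ] yaw 166.9 len 127.2 31.1 ztop [15.2 35.5]
top stone 0.67 px 204.0 274.0 mid [485.3 187.1] yaw -114.6 len 128.4 72.6 ztop [ 4.2 63.2]
 bed [501.2 170.8  24. ] [ 8.4 14.7 58.7]
top bed 0.66 px 204.0 274.0 mid [503.2 169.5] yaw 99.6 len 148.5 67.5 ztop [ 6.8 63.1]
top rest 0.68 px 404.0 259.0 mid [ 544.8 -231.1] yaw -128.3 len 123.9 68.4 ztop [ 0.5 35.4]
scene stone 0.96 px 198.0 207.0 mid [ 493.9 -408.1] yaw -14.9 len 130.1 32.7 ztop [ 4.5 31.1]
scene stone 0.82 px 254.0 235.0 mid [ 552.2 -222.9] yaw 56.5 len 129.7 30.1 ztop [31.4 51.4]
scene stone 0.71 px 285.0 197.0 mid [ 386.  -234.1] yaw 96.0 len 128.0 30.5 ztop [-2.2 31.2]
 bed [514.4 180.   21.7] [ 4.3 11.9 59.6]
scene bed 0.64 px 443.0 278.0 mid [500.3 175.3] yaw 97.8 len 154.4 81.6 ztop [ 1.3 62.1]
scene rest 0.67 px 252.0 249.0 mid [ 554.2 -231.5] yaw 68.1 len 144.4 67.6 ztop [-2.4 30.5]
[252 234]
```

View pics/top_v.png

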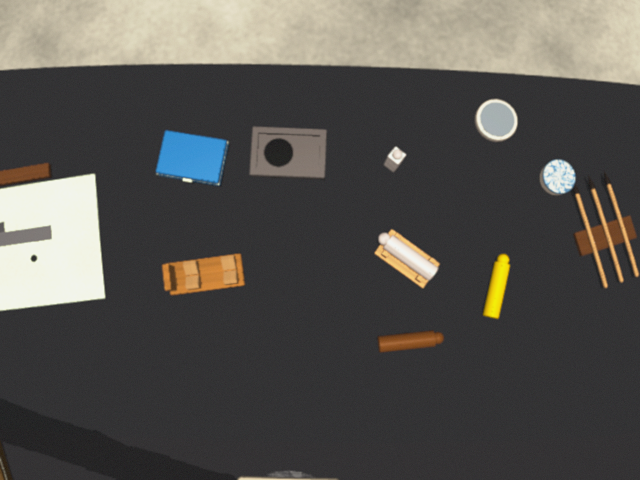

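View pics/crop.png

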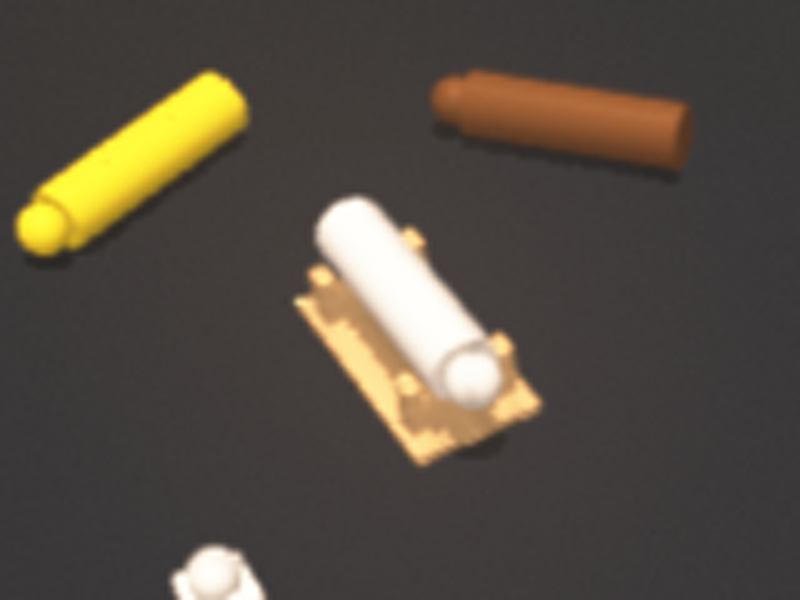

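The white stone on the rest, at px (407,257) in the top image with its knob at (384,239), is the target. Three things could be taken for it: the yellow one (497,287), the brown one (410,341) and the upright square seal (395,158). The close crop confirms a pale stone on the rest with its knob towards +x+y. The bed is at px (204,274) with its stop on the left (+y). I'll go over the bed first, since it is on the way.

Emit:
move_arm(
  steps=[
    [0,0,-6,0.037,-0.03,0,0.085],
    [0,0,-6,0.037,-0.03,0,0.085],
    [0,0,-6,0.037,-0.03,0,0.085],
    [0,0,-6,0.037,-0.03,0,0.085],
    [0,0,-6,0.037,-0.03,0,0.085],
  ],
)

```text
clock: 2.3
eef_pos: [348.9, 478.1, 231.6]
tool_rot: [3.141, -0.0, 2.361]
force: [1.5, -0.4, 0.6]
width: 84.6
gripper_force: 0.0
```

Emit:
move_arm(
  steps=[
    [0,0,-6,0.037,-0.03,0,0.085],
    [0,0,-6,0.037,-0.03,0,0.085],
    [0,0,-4,0.0145,-0.044,0,0.085],
    [0,0,-4,0.0145,-0.044,0,0.085],
    [0,0,-4,0.0145,-0.044,0,0.085],
  ],
)

```text
clock: 2.8
eef_pos: [465.6, 285.6, 231.4]
tool_rot: [3.141, -0.0, 1.943]
force: [1.5, 1.0, 0.4]
width: 85.0
gripper_force: 0.0
```

Emit:
move_arm(
  steps=[
    [0,0,-4,0.0145,-0.044,0,0.085],
    [0,0,-4,0.0145,-0.044,0,0.085],
    [0,0,-4,0.0145,-0.044,0,0.085],
    [0,0,0,0,0,0,0.085],
    [0,0,0,0,0,0,0.085],
  ],
)

```text
clock: 3.3
eef_pos: [509.0, 154.3, 231.5]
tool_rot: [3.141, -0.0, 1.734]
force: [-0.5, 0.8, -0.1]
width: 85.2
gripper_force: 0.0
```

```bash
cat > bedlook.py <<'E'
from h import *
s=telemetry.read_state();print(s['clock'],s['eef_pos'],s['tool_rot'])
C=cal('wrist');im,d=eyes.get_image('wrist');cv2.imwrite('pics/w_bed.png',im)
np.savez('bed.npz',d=d,p=C[2],M=C[3])
for t in ('bed','bed_seat','bed_stop'): print(t,[(w('wrist',o['location'],C).round(1),round(o['confidence'],2)) for o in finder.pinpoint('wrist',t)[:2]])
v,u=np.nonzero(d>0);P=unproj('wrist',np.c_[u,v],d[v,u],C);P=P[(abs(P[:,0]-505)<130)&(abs(P[:,1]-160)<130)]
for lo,hi in ((-3,3),(8,16),(42,50),(58,70)):
    q=P[(P[:,2]>lo)&(P[:,2]<hi)]; print(lo,hi,len(q),np.median(q[:,2]).round(1) if len(q) else '')
    if lo>3 and len(q)>20:
        r=cv2.minAreaRect(q[:,:2].astype(np.float32));print(r)
E
python3 bedlook.py
```

```text
3.3 [508.95276947 154.29188847 231.51420807] [ 3.14121722e+00 -2.10209036e-04  1.73421674e+00]
bed [(array([506. , 164.2,  -4.8]), 0.69)]
bed_seat [(array([508.7, 159.8,  48.6]), 0.96), (array([752.4,  15.2,   1.4]), 0.36)]
bed_stop [(array([496. , 236.1,  48.4]), 0.58)]
-3 3 66884 -1.5
8 16 6716 10.5
((504.26141357421875, 174.72369384765625), (63.981300354003906, 149.6475067138672), 8.918808937072754)
42 50 1127 43.8
((504.846435546875, 173.5224609375), (49.84847640991211, 125.00737762451172), 8.238103866577148)
58 70 1255 62.6
((493.7508239746094, 240.97669982910156), (49.18153381347656, 11.482664108276367), 9.293777465820312)
```

View pics/w_bed.png

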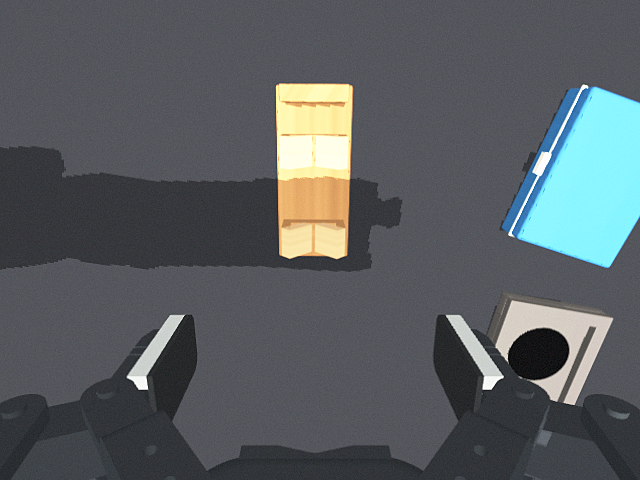

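Wrist picture: bed at px (276–352, 84–258), with its stop at the top (y≈90), along the image's vertical. Its origin works out at about (506.5, 161) with yaw 99°. Next I go over the stone.

Emit:
move_arm(
  steps=[
    [0,0,-4.8,0.004,-0.043,0,0.085],
    [0,0,-4.8,0.004,-0.043,0,0.085],
    [0,0,-4.8,0.004,-0.043,0,0.085],
    [0,0,-4.8,0.004,-0.043,0,0.085],
    [0,0,-4.8,0.004,-0.043,0,0.085],
  ],
)

```text
clock: 4.0
eef_pos: [528.8, -59.6, 231.4]
tool_rot: [3.141, -0.001, 1.318]
force: [0.0, 1.0, 0.6]
width: 85.1
gripper_force: 0.0
```

Emit:
move_arm(
  steps=[
    [0,0,-4.8,0.004,-0.043,0,0.085],
    [0,0,-4.8,0.004,-0.043,0,0.085],
    [0,0,-4.8,0.004,-0.043,0,0.085],
    [0,0,-4.8,0.003,-0.043,0,0.085],
    [0,0,0,0,0,0,0.085],
  ],
)

```text
clock: 4.5
eef_pos: [543.0, -238.3, 231.7]
tool_rot: [3.138, 0.005, 0.975]
force: [0.2, -1.2, 0.9]
width: 84.8
gripper_force: 0.0
```

```bash
python3 - <<'E'
from h import *
s=telemetry.read_state();print(s['clock'],s['eef_pos'],s['tool_rot'],np.degrees(s['tool_rot'][2]))
C=cal('wrist');im,d=eyes.get_image('wrist');cv2.imwrite('pics/w_st.png',im)
for t in ('stone','rest','knob_tip'): print(t,[(w('wrist',o['location'],C).round(1),round(o['confidence'],2)) for o in finder.pinpoint('wrist',t)[:2]])
v,u=np.nonzero(d>0);P=unproj('wrist',np.c_[u,v],d[v,u],C);P=P[(abs(P[:,0]-547)<90)&(abs(P[:,1]+228)<90)]
for lo,hi in ((-4,2),(1,8),(34,60),(46,60)):
    q=P[(P[:,2]>lo)&(P[:,2]<hi)]; print(lo,hi,len(q),np.percentile(q[:,2],[50,98]).round(1),cv2.minAreaRect(q[:,:2].astype(np.float32)) )
E
```

```text
4.5 [ 542.97087471 -238.31343839  231.70110789] [3.13772642 0.00470859 0.97502588] 55.864867659737385
stone [(array([ 481.2, -408.8,   12.3]), 0.98), (array([ 376.7, -226.2,   17.8]), 0.87)]
rest []
knob_tip [(array([ 583.5, -168.4,   35.7]), 0.79), (array([ 555.8, -432.6,   14.8]), 0.63)]
-4 2 29325 [-1.5  0.1] ((546.9989013671875, -228.00045776367188), (179.99681091308594, 179.99183654785156), 0.0025250264443457127)
1 8 3033 [4.4 6.1] ((549.7965698242188, -230.14749145507812), (173.1513214111328, 162.65298461914062), 0.7047770023345947)
34 60 5881 [47.7 51.2] ((548.6053466796875, -221.85870361328125), (129.45199584960938, 31.961862564086914), 55.12721633911133)
46 60 3732 [49.2 51.3] ((547.0145263671875, -224.22714233398438), (123.36164093017578, 23.889087677001953), 54.982322692871094)
```

View pics/w_st.png

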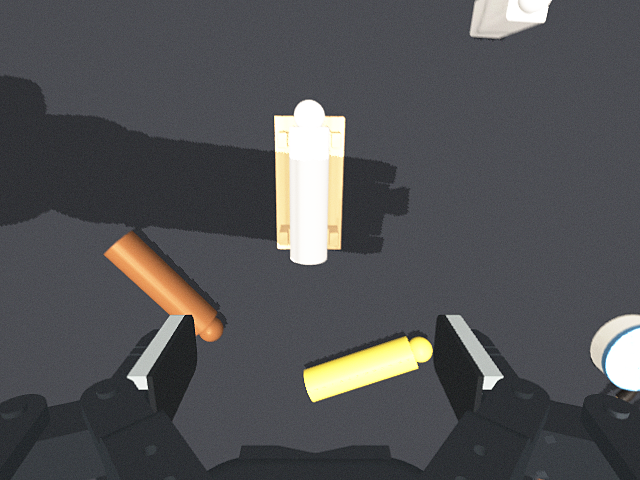

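Wrist picture: the stone lies along x≈309 px (rows 100–264, knob at (309,108)). The rest is underneath, and brown and yellow are well clear. Its origin is about (543, −230) with yaw 55.1°.

Emit:
move_arm(
  steps=[
    [0,0,-0.8,0,0.0082,-0.04,0.085],
    [0,0,0,0,0,-0.04,0.085],
    [0,0,0,0,0,-0.04,0.085],
    [0,0,0,0,0,-0.02,0.085],
    [0,0,0,0,0,0,0.085],
  ],
)

```text
clock: 5.2
eef_pos: [542.0, -219.8, 88.4]
tool_rot: [-3.135, 0.0, 0.972]
force: [-0.5, 0.6, 0.8]
width: 84.7
gripper_force: 0.0
```

```bash
python3 - <<'E'
from h import *
s=telemetry.read_state();print(s['clock'],s['eef_pos'],s['tool_rot'],np.degrees(s['tool_rot'][2]))
C=cal('wrist');im,d=eyes.get_image('wrist')
v,u=np.nonzero(d>0);P=unproj('wrist',np.c_[u,v],d[v,u],C);P=P[(abs(P[:,0]-547)<75)&(abs(P[:,1]+228)<75)]
q=P[(P[:,2]>34)&(P[:,2]<60)];print(np.percentile(q[:,2],98),cv2.minAreaRect(q[:,:2].astype(np.float32)))
E
```

```text
5.2 [ 542.04095887 -219.82689257   88.41255663] [-3.13487807e+00  4.38998607e-05  9.72361449e-01] 55.7122072127868
51.007640959953356 ((548.4351806640625, -221.93484497070312), (130.36553955078125, 31.772632598876953), 55.07119369506836)
```

Emit:
move_arm(
  steps=[
    [0,0,0,0,0,0,0.085],
    [0,0,0,0,0,0,0.085],
    [0,0,0,0,0,0,0.085],
  ],
)

```text
clock: 5.55
eef_pos: [544.5, -223.5, 92.7]
tool_rot: [3.139, -0.001, 0.969]
force: [0.1, 0.5, -0.5]
width: 85.3
gripper_force: 0.0
```

Emit:
move_arm(
  steps=[
    [0,0,-0.4,-0.0012,-0.0066,-0.01,0.085],
    [0,0,0,0,0,-0.02,0.085],
    [0,0,0,0,0,-0.02,0.085],
    [0,0,0,0,0,-0.016,0.085],
    [0,0,0,0,0,-0.01,0.085],
  ],
)

```text
clock: 6.05
eef_pos: [541.6, -230.2, 13.8]
tool_rot: [-3.14, 0.0, 0.961]
force: [-0.5, 0.6, 0.4]
width: 84.8
gripper_force: 0.0
```

Emit:
move_arm(
  steps=[
    [0,0,0,0,0,0,0.085],
    [0,0,0,0,0,0,0.085],
    [0,0,0,0,0,0,0.085],
    [0,0,0,0,0,0,0.085],
  ],
)

```text
clock: 6.45
eef_pos: [542.9, -230.3, 16.1]
tool_rot: [3.14, -0.0, 0.962]
force: [0.0, -0.6, -0.8]
width: 84.9
gripper_force: 0.0
```

Settled at (543, −230, 16). Closing.

Emit:
move_arm(
  steps=[
    [0,0,0,0,0,0,0.05],
    [0,0,0,0,0,0,0.05],
    [0,0,0,0,0,0,0.04],
    [0,0,0,0,0,0,0.036],
    [0,0,0,0,0,0,0.02],
  ],
)

```text
clock: 6.95
eef_pos: [542.6, -230.2, 15.6]
tool_rot: [3.141, -0.0, 0.962]
force: [0.2, 0.4, 1.4]
width: 30.2
gripper_force: 59.0
```

Emit:
move_arm(
  steps=[
    [0,0,0,0,0,0,0.02],
    [0,0,0,0,0,0,0.02],
    [0,0,0,0,0,0,0.02],
    [0,0,0,0,0,0,0.02],
    [0,0,0,0,0,0,0.02],
  ],
)

```text
clock: 7.45
eef_pos: [542.6, -230.2, 15.6]
tool_rot: [3.141, -0.0, 0.962]
force: [-1.1, -0.1, 5.1]
width: 30.2
gripper_force: 59.0
```

Emit:
move_arm(
  steps=[
    [0,0,0,0,0,0.005,0.02],
    [0,0,0,0,0,0.01,0.02],
    [0,0,0,0,0,0.015,0.02],
    [0,0,0,0,0,0.02,0.02],
    [0,0,0,0,0,0.02,0.02],
  ],
)

```text
clock: 7.95
eef_pos: [542.2, -230.0, 86.8]
tool_rot: [-3.141, 0.0, 0.962]
force: [-0.2, -0.2, -1.9]
width: 30.3
gripper_force: 59.5
```

Emit:
move_arm(
  steps=[
    [0,0,0,0,0,0.02,0.02],
    [0,0,0,0,0,0.01,0.02],
    [0,0,0,0,0,0,0.02],
    [0,0,0,0,0,0,0.02],
    [0,0,0,0,0,0,0.02],
  ],
)

```text
clock: 8.45
eef_pos: [541.7, -229.5, 114.4]
tool_rot: [-3.14, 0.0, 0.962]
force: [0.1, -0.6, -2.7]
width: 30.5
gripper_force: 59.5
```

```bash
cat > held.py <<'E'
from h import *
s=telemetry.read_state();T=s['eef_pos'];Rt=R.from_euler('xyz',s['tool_rot']).as_matrix();print(s['clock'],T,np.degrees(s['tool_rot']),s['force'],s['width'])
C=cal('wrist');im,d=eyes.get_image('wrist');cv2.imwrite('pics/w_held.png',im)
v,u=np.nonzero(d>0);P=unproj('wrist',np.c_[u,v],d[v,u],C)
Q=(P-T)@Rt   # tool frame, z down
q=Q[(abs(Q[:,1])<14)&(Q[:,0]>14)&(Q[:,0]<90)&(Q[:,2]>-55)&(Q[:,2]<0)]
print(len(q),'x max',np.percentile(q[:,0],[99,99.8]),'stone body')
for a in range(15,80,8):
    r=q[(q[:,0]>=a)&(q[:,0]<a+8)]
    if len(r)>5: print(a,len(r),'ymid',((r[:,1].max()+r[:,1].min())/2).round(1),np.ptp(r[:,1]).round(1),'ztop',np.percentile(r[:,2],3).round(1))
print([(((w('wrist',o['location'],C)-T)@Rt).round(1),round(o['confidence'],2)) for t in('stone','knob_tip') for o in finder.pinpoint('wrist',t)[:3]])
E
python3 held.py
```

```text
8.45 [ 541.67638097 -229.53878617  114.37285247] [-1.79888973e+02  1.42878036e-02  5.51191895e+01] [ 0.12204761 -0.63474976 -2.68898969] 30.466891065803356
18652 x max [73.77834885 74.79137966] stone body
15 2176 ymid -0.0 28.0 ztop -35.2
23 2332 ymid 0.0 28.0 ztop -35.3
31 2462 ymid -0.0 28.0 ztop -35.3
39 2648 ymid 0.0 27.9 ztop -35.4
47 2807 ymid -0.0 28.0 ztop -35.3
55 2750 ymid 0.0 28.0 ztop -33.9
63 2394 ymid -0.7 23.6 ztop -31.1
71 812 ymid -0.4 17.7 ztop -27.9
[(array([ -88.9, -138.6,  102.8]), 0.63), (array([  4.3,   0.7, -17.5]), 0.57), (array([ 75.7,  -2.4, -20.4]), 0.91)]
```

View pics/w_held.png

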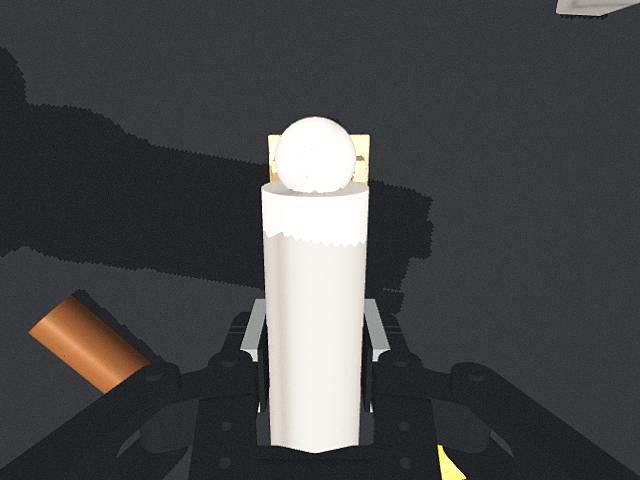

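Wrist picture: the stone is held level between the pads (x 262–368 px) with the knob at (316,155). In the tool frame the knob tip is at x=75 and the axis is 19.3 mm behind the TCP. I now carry it to the bed.

Emit:
move_arm(
  steps=[
    [0,0,2.4,-0.002,0.015,0,0.02],
    [0,0,4.5,-0.0035,0.035,0,0.02],
    [0,0,4.5,-0.0035,0.04,0,0.02],
    [0,0,4.5,-0.0035,0.04,0,0.02],
    [0,0,4.5,-0.0035,0.04,0,0.02],
  ],
)

```text
clock: 9.1
eef_pos: [525.5, -57.3, 115.1]
tool_rot: [-3.141, -0.001, 1.323]
force: [0.8, 0.3, -1.5]
width: 30.5
gripper_force: 59.6
```

Emit:
move_arm(
  steps=[
    [0,0,4.5,-0.0035,0.04,0,0.02],
    [0,0,4.5,-0.0035,0.04,0,0.02],
    [0,0,4.5,-0.0035,0.04,0,0.02],
    [0,0,4.5,-0.0035,0.04,0,0.02],
    [0,0,3.5,-0.0035,0.035,0,0.02],
  ],
)

```text
clock: 9.6
eef_pos: [507.4, 138.3, 115.2]
tool_rot: [-3.141, -0.001, 1.7]
force: [0.3, 0.2, -2.1]
width: 30.6
gripper_force: 59.6
```

Emit:
move_arm(
  steps=[
    [0,0,2,-0.002,0.018,0,0.02],
    [0,0,0,0,0.004,0,0.02],
    [0,0,0,0,0,0,0.02],
    [0,0,0,0,0,0,0.02],
    [0,0,0,0,0,0,0.02],
  ],
)

```text
clock: 10.1
eef_pos: [507.2, 154.8, 115.4]
tool_rot: [-3.142, 0.001, 1.725]
force: [-0.1, 0.3, -2.8]
width: 29.7
gripper_force: 59.6
```

```bash
cat > rel.py <<'E'
from h import *
s=telemetry.read_state();T=s['eef_pos'];Rt=R.from_euler('xyz',s['tool_rot']).as_matrix();print(s['clock'],T,np.degrees(s['tool_rot']),s['force'],s['width'])
C=cal('wrist');im,d=eyes.get_image('wrist');cv2.imwrite('pics/w_rel.png',im)
v,u=np.nonzero(d>0);P=unproj('wrist',np.c_[u,v],d[v,u],C);Q=(P-T)@Rt
n=(P[:,2]<75)&(abs(P[:,0]-500)<110)&(abs(P[:,1]-190)<110)
for lo,hi in ((8,16),(57,70)):
    q=P[n&(P[:,2]>lo)&(P[:,2]<hi)]
    if len(q)>20:
        t=Q[n&(P[:,2]>lo)&(P[:,2]<hi)]
        print(lo,len(q),np.median(q[:,2]).round(1),cv2.minAreaRect(q[:,:2].astype(np.float32)),'tool x',np.percentile(t[:,0],[1,99]).round(1),'y',np.percentile(t[:,1],[.5,99.5]).round(1))
E
python3 rel.py
```

```text
10.1 [507.16959495 154.82166224 115.37647601] [-1.79998508e+02  5.99822039e-02  9.88248328e+01] [-0.12769842  0.27136679 -2.76510335] 29.733288236590184
8 3398 10.5 ((502.9246520996094, 182.71795654296875), (63.97981643676758, 129.44508361816406), 8.864720344543457) tool x [38.9 81.3] y [-31.7  31.9]
57 3259 62.6 ((493.7355041503906, 240.7645263671875), (49.9373664855957, 12.282707214355469), 9.218130111694336) tool x [81.  92.6] y [-24.6  24.5]
```

View pics/w_rel.png

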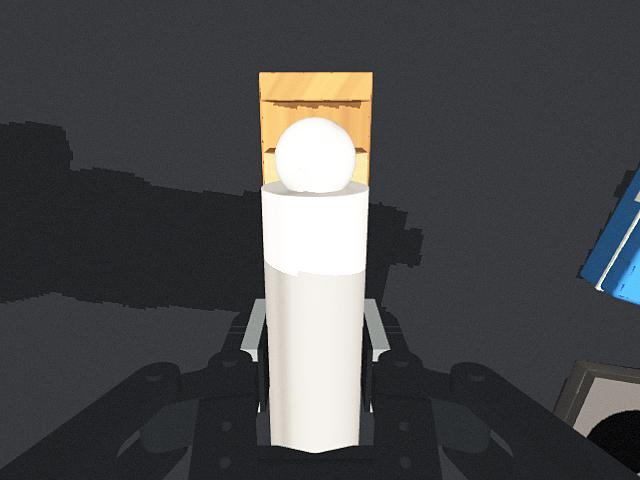

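Wrist picture: the stop's top edge is at rows 72–100, centred at x≈316 like the knob at (316,155). The gap from knob to stop is about 6 mm, with no sideways error. I close the gap to about 2.5 mm and go down.

Emit:
move_arm(
  steps=[
    [0,0,0.2,-0.0006,0.0037,-0.01,0.02],
    [0,0,0,0,0,-0.015,0.02],
    [0,0,0,0,0,-0.015,0.02],
    [0,0,0,0,0,-0.01,0.02],
    [0,0,0,0,0,0,0.02],
  ],
)

```text
clock: 10.65
eef_pos: [505.1, 160.2, 63.7]
tool_rot: [-3.138, 0.0, 1.731]
force: [-0.6, -1.0, -1.8]
width: 30.8
gripper_force: 59.6
```

Emit:
move_arm(
  steps=[
    [0,0,0,0,0,-0.01,0.02],
    [0,0,0,0,0,-0.01,0.02],
    [0,0,0,0,0,-0.006,0.02],
    [0,0,0,0,0,-0.003,0.02],
    [0,0,0,0,0,0,0.02],
  ],
)

```text
clock: 11.15
eef_pos: [506.1, 160.1, 35.9]
tool_rot: [-3.141, 0.001, 1.731]
force: [0.7, -0.3, -2.4]
width: 30.2
gripper_force: 59.6
```

Emit:
move_arm(
  steps=[
    [0,0,0,0,0,0,0.02],
    [0,0,0,0,0,0,0.02],
  ],
)

```text
clock: 11.35
eef_pos: [506.1, 160.1, 36.4]
tool_rot: [-3.141, 0.001, 1.731]
force: [-0.5, -2.7, -3.9]
width: 30.6
gripper_force: 59.5
```

```bash
python3 rel.py; python3 held.py
```

```text
11.35 [506.13308048 160.13701163  36.38057271] [-1.79987040e+02  3.24394752e-02  9.92058058e+01] [-0.48284086 -2.67535127 -3.92374372] 30.577302687480834
8 7402 10.5 ((501.3561706542969, 192.12152099609375), (64.06766510009766, 84.09121704101562), 8.84768295288086) tool x [-6.7 74.1] y [-31.3  32.2]
57 32558 64.2 ((501.53564453125, 186.04388427734375), (57.808937072753906, 122.80998229980469), 8.91535472869873) tool x [-26.8  87.1] y [-26.1  25.5]
11.4 [506.13998549 160.19253985  36.40347167] [-1.79990269e+02  2.89812674e-02  9.92056255e+01] [-0.37137258 -3.62807977 -3.4425564 ] 30.308727688879742
23798 x max [86.87248037 87.39393947] stone body
15 2193 ymid -0.0 28.0 ztop -35.1
23 2324 ymid 0.0 28.0 ztop -35.0
31 2482 ymid -0.0 28.0 ztop -35.0
39 2612 ymid 0.0 28.0 ztop -34.9
47 2797 ymid -0.0 28.0 ztop -34.9
55 2734 ymid 0.1 27.9 ztop -33.8
63 2400 ymid -0.4 23.7 ztop -30.4
71 2279 ymid 0.0 28.0 ztop -27.4
79 3514 ymid 0.0 28.0 ztop -27.5
[(array([  1.2,  -0.2, -15.5]), 0.96), (array([ 75.2,   0.9, -20.6]), 0.64)]
```

The knob already touches the stop lightly, so I back off 1.5 mm and lower by feel.

Emit:
move_arm(
  steps=[
    [0,0,0,0.0002,-0.0015,0,0.02],
    [0,0,0,0,0,-0.002,0.02],
    [0,0,0,0,0,0,0.02],
    [0,0,0,0,0,0,0.02],
  ],
)

```text
clock: 11.95
eef_pos: [506.5, 159.8, 34.3]
tool_rot: [3.141, -0.001, 1.732]
force: [0.1, 0.4, -2.6]
width: 30.1
gripper_force: 59.6
```

Emit:
move_arm(
  steps=[
    [0,0,0,0,0,-0.002,0.02],
    [0,0,0,0,0,0,0.02],
    [0,0,0,0,0,0,0.02],
  ],
)

```text
clock: 12.25
eef_pos: [506.4, 159.2, 32.2]
tool_rot: [-3.141, -0.0, 1.732]
force: [-0.3, -0.0, -1.9]
width: 30.7
gripper_force: 59.6
```

Emit:
move_arm(
  steps=[
    [0,0,0,0,0,-0.001,0.02],
    [0,0,0,0,0,0,0.02],
    [0,0,0,0,0,0,0.02],
  ],
)

```text
clock: 12.55
eef_pos: [506.4, 159.1, 31.3]
tool_rot: [-3.142, 0.0, 1.732]
force: [-0.4, 0.6, -2.0]
width: 30.5
gripper_force: 59.6
```

Emit:
move_arm(
  steps=[
    [0,0,0,0,0,-0.0007,0.02],
    [0,0,0,0,0,0,0.02],
    [0,0,0,0,0,0,0.02],
  ],
)

```text
clock: 12.85
eef_pos: [506.4, 159.1, 30.6]
tool_rot: [-3.142, 0.0, 1.732]
force: [1.0, 0.4, -1.9]
width: 30.2
gripper_force: 59.6
```

Emit:
move_arm(
  steps=[
    [0,0,0,0,0,-0.0005,0.02],
    [0,0,0,0,0,0,0.02],
    [0,0,0,0,0,0,0.02],
  ],
)

```text
clock: 13.15
eef_pos: [506.6, 159.2, 30.2]
tool_rot: [3.141, -0.0, 1.732]
force: [1.1, 0.3, -1.9]
width: 30.4
gripper_force: 59.6
```

Emit:
move_arm(
  steps=[
    [0,0,0,0,0,-0.0005,0.02],
    [0,0,0,0,0,0,0.02],
    [0,0,0,0,0,0,0.02],
  ],
)

```text
clock: 13.45
eef_pos: [506.9, 159.3, 29.8]
tool_rot: [3.141, -0.0, 1.732]
force: [1.5, 0.5, -0.3]
width: 30.6
gripper_force: 59.6
```

First contact is on one cheek only (force along +x), so I shift 0.7 mm that way while lowering.

Emit:
move_arm(
  steps=[
    [0,0,0,0.0007,0.0001,-0.0004,0.02],
    [0,0,0,0,0,0,0.02],
    [0,0,0,0,0,0,0.02],
  ],
)

```text
clock: 13.75
eef_pos: [507.0, 159.3, 29.6]
tool_rot: [-3.141, -0.0, 1.731]
force: [-1.0, 0.4, 6.5]
width: 30.3
gripper_force: 60.4
```

Emit:
move_arm(
  steps=[
    [0,0,0,0,0,-0.0004,0.02],
    [0,0,0,0,0,0,0.02],
    [0,0,0,0,0,0,0.02],
  ],
)

```text
clock: 14.05
eef_pos: [507.0, 159.3, 29.5]
tool_rot: [3.142, -0.001, 1.731]
force: [-1.9, -0.5, 8.3]
width: 30.5
gripper_force: 60.7
```

Emit:
move_arm(
  steps=[
    [0,0,0,0,0,-0.0005,0.02],
    [0,0,0,0,0,0,0.02],
    [0,0,0,0,0,0,0.02],
  ],
)

```text
clock: 14.35
eef_pos: [507.0, 159.3, 29.5]
tool_rot: [3.141, -0.001, 1.731]
force: [-3.2, -0.6, 13.4]
width: 30.4
gripper_force: 61.3
```

Emit:
move_arm(
  steps=[
    [0,0,0,-0.0003,0,0,0.02],
    [0,0,0,0,0,-0.0001,0.02],
    [0,0,0,0,0,0,0.02],
    [0,0,0,0,0,0,0.02],
    [0,0,0,0,0,0,0.02],
  ],
)

```text
clock: 14.85
eef_pos: [507.1, 159.3, 29.5]
tool_rot: [3.141, -0.001, 1.731]
force: [-1.7, -0.0, 13.9]
width: 30.5
gripper_force: 61.2
```

```bash
python3 rel.py; python3 held.py; cp pics/w_held.png pics/w_seat.png; python3 -c "
from h import *
im,d=eyes.get_image('scene');cv2.imwrite('pics/sc_end.png',cv2.resize(im[210:330,360:520],(800,600)))
s=telemetry.read_state();print(s['force'],s['torque'])"
```

```text
14.85 [507.05998961 159.29734711  29.51113245] [ 1.79955119e+02 -4.25226332e-02  9.91872270e+01] [-1.73056213 -0.03362645 13.85611794] 30.466462228696802
8 8426 10.5 ((501.0930480957031, 193.76138305664062), (64.04940795898438, 81.54988098144531), 8.888150215148926) tool x [-3.6 75.6] y [-32.   31.3]
57 38315 62.6 ((501.5689697265625, 187.59835815429688), (68.16216278076172, 119.97294616699219), 9.045957565307617) tool x [-26.2  88.2] y [-24.6  24.2]
14.9 [507.05770884 159.33294334  29.52232761] [ 1.79954239e+02 -4.39035881e-02  9.91884510e+01] [-2.48381719 -1.30247842 14.12667431] 30.153593213322686
24750 x max [88.06996815 88.45893176] stone body
15 2196 ymid -0.0 27.9 ztop -35.3
23 2316 ymid 0.0 28.0 ztop -35.3
31 2493 ymid 0.0 28.0 ztop -35.4
39 2629 ymid -0.0 28.0 ztop -35.5
47 2810 ymid 0.0 28.0 ztop -35.4
55 2776 ymid -0.0 27.9 ztop -34.5
63 2435 ymid -0.1 23.6 ztop -31.2
71 2116 ymid -0.0 27.9 ztop -33.9
79 3915 ymid 0.0 28.0 ztop -34.3
[(array([  4. ,   1.3, -15.4]), 0.87), (array([ 76.6,  -2.3, -24. ]), 0.59)]
[-2.11853186 -0.46427168 14.2737331 ] [-0.11544095  0.51569097 -0.14672057]
```

View pics/w_seat.png

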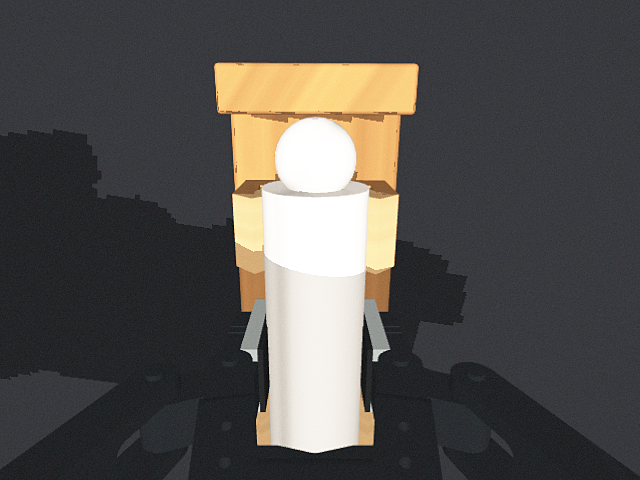

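Wrist picture: the stone lies centred in the groove (x 262–368 px) with its knob (316,155) about 1 mm from the stop. The push is about 16 N and the sideways force about 2 N. Handing in.

```bash
python3 -c "
from cell import ctrl
print(ctrl.finish_job())"
```

```text
the job is handed in; nothing more can be done
None
```

I laid the stone in the groove, knob about 1 mm from the stop, and handed the job in with the fingers still pressing it down at about 16 N; no verdict was returned.

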